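# Load a connector hood in the gland-fitting nest and clamp it

### The arm

A 6-joint arm with a two-finger parallel gripper is mounted at the origin on the work surface. World frame = base frame: x ahead of the robot, y to its left, z up, the work surface at z = 0. Lengths are in m, angles in degrees, forces in N, time in s.
With the tool pointing down it reaches from about 0.35 to 0.875 m from the base axis. Payload 4.2 kg.
Tool frame: the origin (TCP) lies midway between the tips of the shut fingers; the grasp point (between the pads) lies 19 mm behind it; z points along the fingers, x is the direction in which the jaws open and shut, and the axes are right-handed (so a half turn about z gives the same grasp; the last joint's range is limited). The gripper opens to 87 mm and grips with 3 to 60 N. Pads are 19 mm wide; open, the fingers measure 117 mm over their backs; the gripper's body (75 mm by 190 mm) begins 51 mm behind the grasp point.
Start: joints at [80.707, 22.042, 0.453, 0, -68.411, -14.817], TCP at [0.255, 0.57, 0.223] pointing down, gripper open.
Joint ranges: [-179.83, 179.83], [-69.29, 118.12], [-61.27, 80.66], [-181.25, 117.63], [-171.15, -9.14], [-177.46, 177.46]. Speed limits (degrees/s): [159.86, 159.86, 180, 180, 180, 180].

### API

Orientations are given as a 3x3 rotation matrix whose columns are the frame's x, y, z axes.
In Python, from station import sense, capture, finish_job, find_in gives the robot as it stands.
- The arm moves only by the shell command python3 -m creep 'ROWS'. ROWS is JSON, a list of rows, each a list of 7 numbers: the shift along the tool's x, y, z in mm, then the turn, a rotation vector about the tool's x, y, z in degrees, then the opening, from 0 (shut) to 1 (fully open). A call has exactly 10 rows; each row shifts and turns the commanded pose from where the row before left it, along the tool's axes as they then stand; what a row does not reach is not made up. A row lasts 1/8 s, in which the tool goes at most 62.5 mm and 10.7 degrees, less where a joint would pass 70% of its speed; a pose out of reach is approached as far as the arm can. A call with a gripper value outside its range is refused whole. The fingers move at their own pace and stop on an object; the grip force is fixed at half the most. Time passes only in rows, so rows that do not move let the fingers close, or fill a call up. It gives the time, the measured TCP pose, the force and the opening at its end, in the units of the state.
- sense(): the state, without advancing time (a new reading comes with each control period).
- capture(name): name is "scene" or "top"; returns a dict with "color" (384x512x3 uint8, blue, green, red), "vertical_fov" (degrees; the focal length in pixels is half the picture's height over the tangent of half this angle, whatever the lens; pixels are square), "cx", "cy" (the principal point, pixels), "k1" (the pictures are not rectified: a ray, as slopes to the right and down, at radius r is drawn at 1 + k1 r^2 times it, then the intrinsics apply), "R" (3x3) and "t" (3): a world point X has camera coordinates R X + t. Camera axes: x right, y down, z forward; pixel columns grow to the right and rows downward; lengths in m; the calibration is good to about 2 mm. A picture is of the moment at which its call begins. There is no depth.
- finish_job(): hands the job in, once; it reports no verdict.
Trained networks look in the newest picture that a camera, given by its name, has taken for a name from the list of things; names that differ only in an ending like _2 or _b are one class to them, and where a whole thing is asked for, a point or a joint stands for the part that bears it (a point fixed in the world has none). Each returns a list of dicts, best first, with "p" (0 to 1); they miss things now and then, are a little off and sometimes report something else, mostly with a low value. They report only what shows in the picture. A call takes as long as a camera call. They do not tell look-alikes from the thing itself.
- find_in(camera, name): "xy" ([column, row] in pixels, amid what is visible of it).
The state is a dict: "time_s": time; "joints": joint angles; "joint_velocities": joint speeds; "effort": joint torques, N m; "tcp_pos": TCP position; "ee_rot": TCP orientation; "wrist_force": force on the tool from outside, world axes, zero at the start; "moment": the same for the moment, N m; "gripper_width": opening from 0.0 (shut) to 1.0 (fully open).
Only numpy, scipy, OpenCV 4.12 (cv2) and the standard library are available. Lean on these libraries where they do the work, as an engineer would, in place of code of your own. Each camera call takes 0.05 s, during which the arm holds its last target. There are 200 camera calls.

### The job

Load the long connector hood in the nest of the gland-fitting fixture: open side down, cable entry pointing away from the clamp, pushed or lowered fully home so that it sits flat and square on the pocket floor before you clamp it. Set it in gently, without dropping or ramming it. Then press the clamp handle fully down so that the rubber foot holds the hood, and leave the rest of the bench as it is.

Things in the scene. Friction and masses are not known exactly. Their poses are not given: they have to be found in the camera images.
- hood_centre (a point): Centre, half-way up, of the long die-cast connector hood, painted grey, 0.2 to 0.4 kg: a hollow box 120 mm long (x), 43 wide (y), 55 high, standing on its open rim (27.5 mm below this point), flat closed roof up. A round threaded cable entry (30 mm diameter, collar 38 mm, axis 33 mm above the rim) sticks out 22 mm from its -x end.
- hood: The same hood; origin at the centre of its open rim, axes as above. Four steel studs (10 mm diameter, 5 mm out, 18 mm above the rim) stand on the long sides, 44 mm either way from the middle; between them the sides are plain: grip there, across the width.
- entry (a point): Centre of the outer face of the hood's cable entry: 82 mm along -x from the hood's middle, 33 mm above the rim.
- pocket (a point): Centre of the pocket floor, 16 mm above the bench. x runs along the pocket towards the clamp, y across, z up; the seated hood has its rim centre here and its axes parallel. The pocket is 122.4 by 45.4 mm (1.2 mm play all round) between black rails 10 mm high, whose top 4 mm lean back 2.3 mm as a lead-in, with 54 mm left free in the middle of each long side for the fingers.
- fixture: The fixture, fixed to the bench: aluminium plate 249 by 100 by 12 mm with the black nest and, at its +x end on a block, a steel toggle clamp. Origin on the bench under the pocket's centre, axes as the pocket's. The pocket's -x end has a low 10 mm rail (cable entry here); its +x end a stop 30 mm high, which the entry would foul if the hood were turned round.
- clamp_handle (a joint): Angle of the clamp handle: 0 = down, level, shut; 1.1 to 1.2 = raised, open. Raised, the clamp bar stands upright (top 0.17 m above the bench), its foot 74 mm or more from the pocket's centre; pressing the handle down swings the bar down on the hood through a toggle linkage that locks near 0. It stays where it is left and takes a few newtons at the grip.
- handle_pivot (a point): Pivot of the clamp handle: 144 mm along the pocket's +x from the pocket's centre, 86 mm above the bench. The pivot's axis is the pocket's y.
- grip (a point): Middle of the black grip sleeve on the clamp handle, 112 mm from the pivot. The sleeve is 80 mm long, 18 mm wide (along the pocket's y), 20 mm thick. Its x runs along the handle away from the pivot: level along the pocket's +x when down (at the pivot's height), leaning up by q when raised by angle q.
- clamp_foot (a joint): How far the springy rubber foot (20 mm diameter) under the clamp bar is pushed in, m; 0 = free, about 0.002 when it holds a seated hood, with about 8 N. It meets the hood's roof 38 mm from the hood's middle towards the clamp.
- short_hood: A bystander: a shorter hood of the same make, 78 mm long, 43 mm wide, 50 mm high, which does not fit the nest; origin at the centre of its rim.
- insert: A bystander: grey contact insert, 104 by 34 by 36 mm; origin under its centre.
- gland: A bystander: grey cable gland, 42 mm diameter, 42 mm high; origin under its centre.
- screwdriver: A bystander: screwdriver, 200 mm long, lying near the robot.
- tape: A bystander: roll of black tape, 72 mm diameter, 19 mm high.
- wrench: A bystander: wrench, 190 mm long.
Not all that is in view belongs to the job. What is shaped like the hood but red is not meant.

How it is judged (in metres and radians):
On the way:
1. the hood sits flat and square on the pocket floor, cable entry away from the clamp, while the clamp is still open (horizontal distance between hood and pocket below 0.004 m and z of hood in the frame of pocket below 0.0018 m and angle between hood's own z axis and vertical below 0.03 rad and angle between the x axis of hood and the x axis of pocket, either way round below 0.06 rad and x of entry in the frame of pocket below -0.07 m and value of joint clamp_handle above 0.5 rad), for 0.2 s.
At the end, for the whole second after the job is handed in: The hood sits in the pocket, cable entry away from the clamp: within 4 mm of centre, rim within 1.8 mm of the floor, tilt under 0.03 rad, turn under 0.06 rad; the handle is down (below 0.1 rad) and the rubber foot presses on the hood (pushed in over 0.6 mm) (horizontal distance between hood and pocket below 0.004 m and z of hood in the frame of pocket below 0.0018 m and angle between hood's own z axis and vertical below 0.03 rad and angle between the x axis of hood and the x axis of pocket, either way round below 0.06 rad and x of entry in the frame of pocket below -0.07 m and value of joint clamp_handle below 0.1 rad and value of joint clamp_foot above 0.0006 m); the robot touches nothing.
It fails at once if the hood is let go above the pocket (its rim more than 15 mm over the floor) (horizontal distance between hood and pocket below 0.04 m and z of hood in the frame of pocket above 0.015 m and contact force between the fingers and hood below 0.05 N).
It fails at once if the hood is rammed into the fixture (over 80 N) (contact force between hood and fixture above 80 N).
It fails at once if a bystander is moved more than 30 mm (distance of any of short_hood, insert, gland, screwdriver, tape, wrench from where it was at the start of the episode above 0.03 m).
It also fails if it takes over 53 s, if anything falls off the work surface, if the arm or the gripper's body presses on something with over 40 N, if the wrist force passes 120 N, or if a joint passes its speed limit or range.

## Working session

There is one attempt and no reset: what is moved stays moved. The work goes in short steps, Python scripts to look and compute and a shell command to move; the robot and the scene stay as the last step left them, time stands still between calls to the robot, and variables do not carry over. Pictures are saved under pics/ and viewed, about 8 in all and at most 12, crops included, and the job is handed in when it is done.

```bash
mkdir -p pics; ls; cat > h.py <<'E'
import numpy as np,cv2
from station import sense,capture,finish_job,find_in
def K(c):
    h,w=c["color"].shape[:2];f=h/2/np.tan(np.radians(c["vertical_fov"])/2)
    return np.array([[f,0,c["cx"]],[0,f,c["cy"]],[0,0,1.]]),np.array([c["k1"],0,0,0.])
def ray(c,uv):
    k,d=K(c);R=np.array(c["R"]);t=np.array(c["t"])
    p=cv2.undistortPoints(np.array([[uv]],float),k,d)[0,0]
    return -R.T@t,R.T@np.array([p[0],p[1],1])
def atz(c,uv,z):
    o,v=ray(c,uv);return o+v*(z-o[2])/v[2]
def proj(c,X):
    k,d=K(c);return cv2.projectPoints(np.array(X,float).reshape(-1,3),cv2.Rodrigues(np.array(c["R"],float))[0],np.array(c["t"],float),k,d)[0][:,0]
E
python3 - <<'E'
from h import *
print(sense())
ims=[]
for n in("scene","top"):
    c=capture(n);cv2.imwrite(f"pics/{n}0.png",c["color"])
    print(n,c["vertical_fov"],c["cx"],c["cy"],c["k1"],np.array(c["R"]).round(3).tolist(),c["t"])
    for k in("hood_centre","hood","entry","pocket","fixture","grip","handle_pivot","short_hood","insert","gland","screwdriver","tape","wrench"):
        print(k,[(np.round(r["xy"]).tolist(),round(r["p"],2)) for r in find_in(n,k)][:3])
E
```

```text
pics
{'time_s': 0.0, 'joints': array([ 8.07065933e+01,  2.20906600e+01,  3.79025574e-01, -3.00522807e-02,
       -6.84110900e+01, -1.48157101e+01]), 'joint_velocities': array([-0.07556404,  0.06873182,  0.06919434, -0.01503782, -0.05594983,
        0.20430221]), 'effort': array([-9.19236882e-04, -3.90663207e+01,  1.87402046e+01,  4.22001645e+00,
        1.08812356e-02, -2.03806576e-04]), 'tcp_pos': array([0.2550358 , 0.56992769, 0.22145277]), 'ee_rot': array([[-4.08651421e-01, -9.12690162e-01, -8.27209424e-04],
       [-9.12687896e-01,  4.08652251e-01, -2.03502160e-03],
       [ 2.19538518e-03, -7.66304380e-05, -9.99997587e-01]]), 'wrist_force': array([-2.06953814e-04, -6.31711746e-01, -5.59088725e-02]), 'moment': array([ 0.02659247,  0.00764757, -0.00998796]), 'gripper_width': 0.9981360391405711}
scene 56.036252115463476 255.26794736275943 190.91747537684935 -0.0927903494444366 [[0.194, 0.981, 0.01], [0.809, -0.154, -0.568], [-0.555, 0.118, -0.823]] [-0.19242445 -0.37080796  1.54700153]
hood_centre [([313.0, 178.0], 0.89), ([304.0, 145.0], 0.8), ([359.0, 132.0], 0.74)]
hood [([357.0
[... 610 characters left out ...]
62, -0.007, -0.987]] [0.10005885 0.51748868 1.38392287]
hood_centre [([116.0, 263.0], 0.9), ([188.0, 255.0], 0.83), ([189.0, 199.0], 0.64)]
hood [([112.0, 266.0], 0.82), ([192.0, 198.0], 0.72), ([185.0, 252.0], 0.66)]
entry [([114.0, 267.0], 0.81), ([184.0, 251.0], 0.75), ([191.0, 200.0], 0.57)]
pocket [([317.0, 190.0], 0.58)]
fixture [([366.0, 180.0], 0.65), ([314.0, 186.0], 0.56), ([298.0, 233.0], 0.54)]
grip [([367.0, 176.0], 0.73), ([193.0, 199.0], 0.72)]
handle_pivot [([319.0, 188.0], 0.71), ([215.0, 161.0], 0.51)]
short_hood [([214.0, 160.0], 0.6)]
insert [([320.0, 134.0], 0.65)]
gland [([269.0, 144.0], 0.57)]
screwdriver []
tape [([356.0, 230.0], 0.63)]
wrench [([370.0, 176.0], 0.16)]
```

View pics/scene0.png

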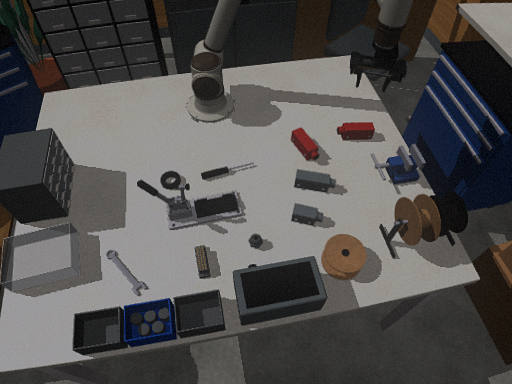

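View pics/top0.png

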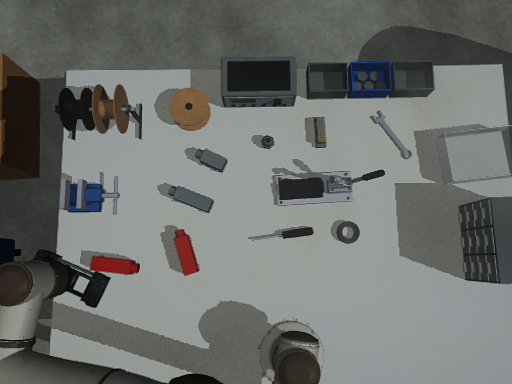

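Candidates for the hood: in the top picture, red at (116,265) and (187,252), grey at (190,198), and a smaller grey one at (212,160). The grey at (190,198) (scene 314,180) is the longer grey one, so it fits the description. The fixture is at top (313,187), with its clamp to the right. I'll confirm with an enlarged crop.

```bash
python3 - <<'E'
from h import *
a=cv2.imread("pics/top0.png");s=cv2.imread("pics/scene0.png")
r=lambda i,x,y,w,h,k:cv2.resize(i[y:y+h,x:x+w],(w*k,h*k),interpolation=cv2.INTER_CUBIC)
A=r(a,155,135,75,90,5);B=r(a,265,155,75+10,90,5)
C=r(s,280,160,80,72,5)[:, :375];D=r(s,160,180,85,56,5)
o=np.zeros((600,800,3),np.uint8)
T=np.hstack([A,B]);o[:]=0
T=cv2.resize(T,(800,int(T.shape[0]*800/T.shape[1])))[:300+150]
cv2.imwrite("pics/c1.png",T)
h=max(C.shape[0],D.shape[0])
pad=lambda i:cv2.copyMakeBorder(i,0,h-i.shape[0],0,0,0)
cv2.imwrite("pics/c2.png",np.hstack([pad(C),pad(D)]))
E
```

```text
(no output)
```

View pics/c1.png

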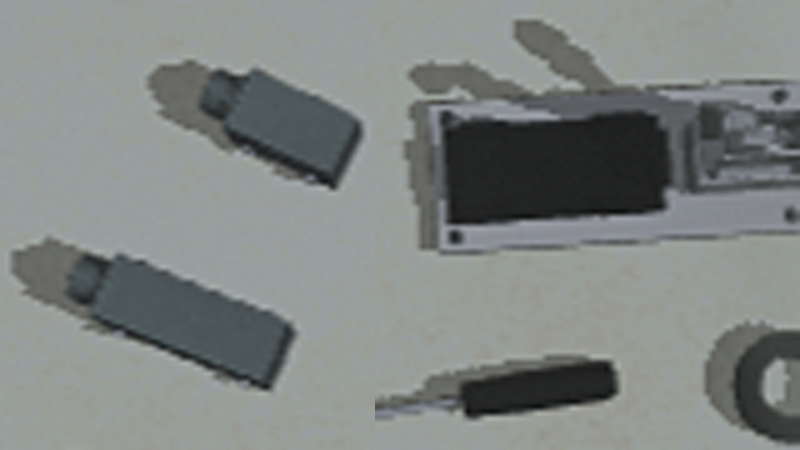

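View pics/c2.png

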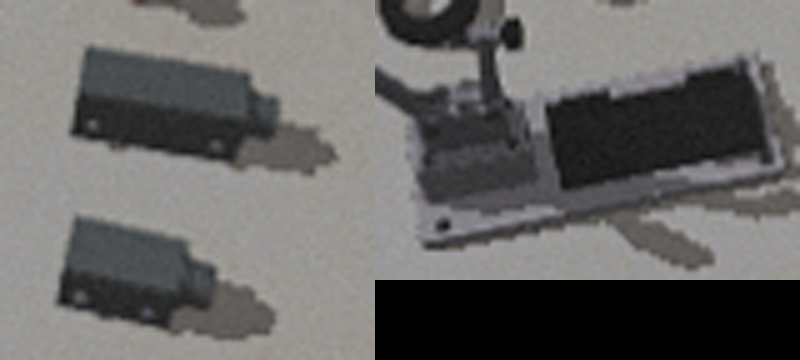

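The crop confirms it: the long grey hood at top (190,198) stands on its rim, with the entry at its upper-left end (172,190). The nest is at about (311,188), with the clamp on the +column side. Next I fit the roof and plate edges in both views.

```bash
cat > fit.py <<'E'
from h import *
from scipy.optimize import minimize
import pickle
def grad(c):
    g=cv2.GaussianBlur(c["color"].astype(np.float32).mean(2),(0,0),1.0)
    return cv2.Sobel(g,cv2.CV_32F,1,0)/8,cv2.Sobel(g,cv2.CV_32F,0,1)/8
def samp(m,p):return cv2.remap(m,p[:,0].astype(np.float32)[None],p[:,1].astype(np.float32)[None],cv2.INTER_LINEAR)[0]
def edge_score(c,G,segs):
    s=0
    for a,b in segs:
        P=a+(b-a)*np.linspace(.05,.95,60)[:,None];p=proj(c,P);d=p[-1]-p[0];L=np.hypot(*d);n=np.array([-d[1],d[0]])/L
        s+=abs((samp(G[0],p)*n[0]+samp(G[1],p)*n[1]).mean())*L
    return s
def rect(x,y,th,L,W,z):
    c,s=np.cos(th),np.sin(th);q=np.array([[-L,-W],[L,-W],[L,W],[-L,W]])/2
    P=np.c_[q@np.array([[c,s],[-s,c]])+[x,y],np.full(4,z)]
    return [(P[i],P[(i+1)%4]) for i in range(4)]
def fit(cs,p0,L,W,z,spread=(.008,.008,.08)):
    Gs=[grad(c) for c in cs];f=lambda p:-sum(edge_score(c,G,rect(*p,L,W,z)) for c,G in zip(cs,Gs))
    rng=np.random.default_rng(0);C=[np.array(p0)+rng.uniform(-1,1,3)*spread for _ in range(500)]
    C=sorted(C,key=f)[:4]
    R=[minimize(f,c,method="Nelder-Mead",options=dict(initial_simplex=[c]+[c+np.eye(3)[i]*[.002,.002,.02] for i in range(3)])) for c in C]
    r=min(R,key=lambda r:r.fun);return r.x,r.fun
def shoot(n,k=3):
    cs=[capture(n) for _ in range(k)];c=cs[0];c["color"]=np.mean([q["color"].astype(float) for q in cs],0);return c
E
python3 - <<'E'
from fit import *
cs=[shoot("scene"),shoot("top")];pickle.dump(cs,open("c0.pkl","wb"))
ct=cs[1];cr=lambda x,y,ox,oy:(ox+x/5,oy+y/5)
# hood rough from roof corners in crop1
q=np.array([atz(ct,cr(*u,155,135),.055) for u in[(118,255),(295,325),(270,380),(95,310)]])
c0=q.mean(0);d=q[1]-q[0];th=np.arctan2(d[1],d[0]);print("rough hood",q.round(3).tolist(),c0,np.degrees(th))
for S in(cs,cs[:1],cs[1:]):
    r,f=fit(S,[c0[0],c0[1],th],.12,.043,.055);print("hood",r[:2].round(4),np.degrees(r[2]).round(2),f)
# plate
a=[atz(ct,(265+(u-375)/5,155-20+v/5),.012) for u,v in[(432,103),(430,248)]]
x=(a[0]+a[1])/2;d=a[0]-a[1];print("plate end",a)
th=np.arctan2(d[1],d[0])-np.pi/2
for t in (th,th+np.pi):
    pass
e=np.array([np.cos(th),np.sin(th)])
g=atz(ct,(340,187),.012)[:2]-x[:2]
if e@g<0:th+=np.pi;e=-e
p0=[*(x[:2]+e*.1245),th]
for S in(cs,cs[:1],cs[1:]):
    r,f=fit(S,p0,.249,.1,.012);print("plate",r[:2].round(4),np.degrees(r[2]).round(2),f)
    if S is cs:rp=r
# rectified views in plate frame, 3px/mm, plane z=.026
c,s=np.cos(rp[2]),np.sin(rp[2]);out=[]
X,Y=np.meshgrid(np.arange(-130,130,.34)/1000,np.arange(60,-60,-.34)/1000)
for cc in cs:
    for z in(.026,):
        W=np.c_[(rp[0]+c*X-s*Y).ravel(),(rp[1]+s*X+c*Y).ravel(),np.full(X.size,z)]
        m=proj(cc,W).astype(np.float32).reshape(*X.shape,2)
        out.append(cv2.remap(cc["color"].astype(np.float32),m[...,0],m[...,1],cv2.INTER_CUBIC))
o=np.vstack(out);o=np.clip(o*1.6,0,255)
for i,v in enumerate(range(-120,130,20)):
    u=int((v+130)/.34);o[::6,u:u+1]=(0,0,255) if v else (0,255,0)
print(o.shape);cv2.imwrite("pics/rect.png",o)
E
```

```text
rough hood [[0.529, 0.35, 0.055], [0.482, 0.237, 0.055], [0.447, 0.253, 0.055], [0.493, 0.364, 0.055]] [0.48767058 0.30100204 0.055     ] -112.50085253795446
hood [0.4853 0.3021] -112.05 -2533.5164486458802
hood [0.4906 0.3049] -111.19 -1229.4771100180958
hood [0.4832 0.3008] -112.43 -1695.1604931005677
plate end [array([0.6345957 , 0.03293449, 0.012     ]), array([0.53625271, 0.03632796, 0.012     ])]
plate [ 0.572  -0.0786] -90.05 -1049.2689551199492
plate [ 0.5731 -0.0858] -98.01 -625.7173200358941
plate [ 0.5718 -0.095 ] -90.13 -590.1432188683797
(706, 765, 3)[ WARN:0@19.064] global loadsave.cpp:1063 imwrite_ Unsupported depth image for selected encoder is fallbacked to CV_8U.
```

View pics/rect.png

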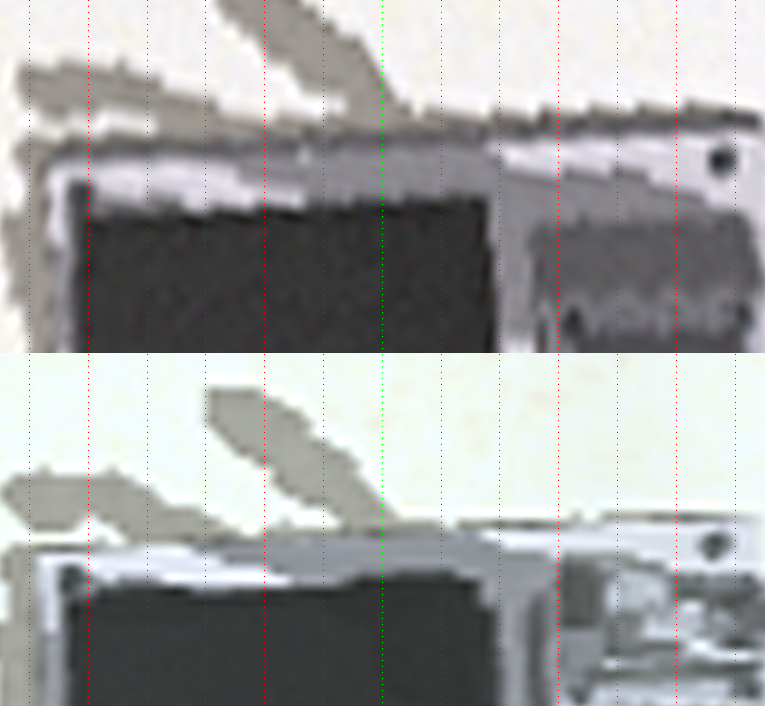

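The plate start point was off because I used the wrong crop origin. I'll refit, and use the scene and top disagreement (about 7 mm on the hood) to judge the calibration.

```bash
python3 - <<'E'
from fit import *
cs=pickle.load(open("c0.pkl","rb"));ct=cs[1]
B=lambda u,v:(265+(u-375)/5,155+v/5)
a=[atz(ct,B(*u),.012)[:2] for u in[(428,100),(432,250)]]
x=(a[0]+a[1])/2; b=atz(ct,B(800,240),.012)[:2]-a[1];th=np.arctan2(b[1],b[0]);e=np.array([np.cos(th),np.sin(th)])
p0=[*(x+e*.1245),th];print("p0",p0)
for S in(cs,cs[:1],cs[1:]):
    r,f=fit(S,p0,.249,.1,.012,(.02,.012,.07));print("plate",r[:2].round(4),np.degrees(r[2]).round(2),f)
    if S is cs:rp=r
pickle.dump(rp,open("plate.pkl","wb"))
def rectv(cc,p,z,xr,yr,k=.34):
    c,s=np.cos(p[2]),np.sin(p[2])
    X,Y=np.meshgrid(np.arange(*xr,k)/1000,np.arange(yr[1],yr[0],-k)/1000)
    W=np.c_[(p[0]+c*X-s*Y).ravel(),(p[1]+s*X+c*Y).ravel(),np.full(X.size,z)]
    m=proj(cc,W).astype(np.float32).reshape(*X.shape,2)
    return cv2.remap(cc["color"].astype(np.float32),m[...,0],m[...,1],cv2.INTER_CUBIC)
o=[]
for cc in cs:
    i=np.clip(rectv(cc,rp,.026,(-135,135),(-65,65),.35)*1.7,0,255)
    for v in range(-120,130,20):
        i[::6,int((v+135)/.35)]=(0,0,255) if v else (0,255,0)
    for v in range(-60,61,20):
        i[int((65-v)/.35),::6]=(0,0,255) if v else (0,255,0)
    o.append(i[:300])
    i=rectv(cc,rp,.026,(-135,135),(-65,65),.5).mean(2)
    print("row prof x (y=-15..15)",[(int(-135+.5*k),int(v)) for k,v in enumerate(i[100:160].mean(0)) if k%4==0])
    print("col prof y (x=-75..-55)",[(65-.5*k,int(v)) for k,v in enumerate(i[:,110:160].mean(1)) if k%4==0])
cv2.imwrite("pics/rect2.png",np.vstack(o).astype(np.uint8))
E
```

```text
p0 [np.float64(0.5201223070515036), np.float64(-0.08777543539349283), np.float64(-1.5573292175570368)]
plate [ 0.5372 -0.0824] -90.28 -4238.965799285843
plate [ 0.5334 -0.0808] -87.21 -3048.3836644294215
plate [ 0.5451 -0.0937] -84.13 -2074.172881493441
row prof x (y=-15..15) [(-135, 153), (-133, 141), (-131, 122), (-129, 109), (-127, 102), (-125, 95), (-123, 93), (-121, 93), (-119, 89), (-117, 87), (-115, 92), (-113, 95), (-111, 85), (-109, 61), (-107, 42), (-105, 33), (-103, 32), (-101, 33), (-99, 34), (-97, 34), (-95, 34), (-93, 34), (-91, 35), (-89, 35), (-87, 34), (-85, 33), (-83, 33), (-81, 34), (-79, 35), (-77, 34), (-75, 33), (-73, 33), (-71, 34), (-69, 34), (-67, 34), (-65, 34), (-63, 33), (-61, 33), (-59, 34), (-57, 34), (-55, 34), (-53, 33), (-51, 33), (-49, 34), (-47, 34), (-45, 34), (-43, 33), (-41, 32), (-39, 33), (-37, 33), (-35, 32), (-33, 32), (-31, 34), (-29, 34), (-27, 33), (-25, 32), (-23, 32), (-21, 33), (-19, 33), (-17, 33), (-15, 32), (-13, 32), (-11, 32), (-9, 31), (-7, 32), (-5, 32), (-3, 31), (-1, 30), (1, 30), (3, 30), (5, 30), (7, 31), (9, 31), (11, 31), (
[... 3115 characters left out ...]
(45.0, 156), (43.0, 143), (41.0, 126), (39.0, 115), (37.0, 108), (35.0, 104), (33.0, 91), (31.0, 84), (29.0, 103), (27.0, 127), (25.0, 135), (23.0, 143), (21.0, 145), (19.0, 158), (17.0, 137), (15.0, 82), (13.0, 43), (11.0, 34), (9.0, 31), (7.0, 34), (5.0, 34), (3.0, 35), (1.0, 35), (-1.0, 36), (-3.0, 35), (-5.0, 35), (-7.0, 35), (-9.0, 35), (-11.0, 35), (-13.0, 35), (-15.0, 35), (-17.0, 35), (-19.0, 36), (-21.0, 35), (-23.0, 35), (-25.0, 35), (-27.0, 35), (-29.0, 35), (-31.0, 35), (-33.0, 35), (-35.0, 36), (-37.0, 35), (-39.0, 35), (-41.0, 34), (-43.0, 34), (-45.0, 35), (-47.0, 25), (-49.0, 33), (-51.0, 79), (-53.0, 129), (-55.0, 147), (-57.0, 151), (-59.0, 145), (-61.0, 142), (-63.0, 145)]
```

View pics/rect2.png

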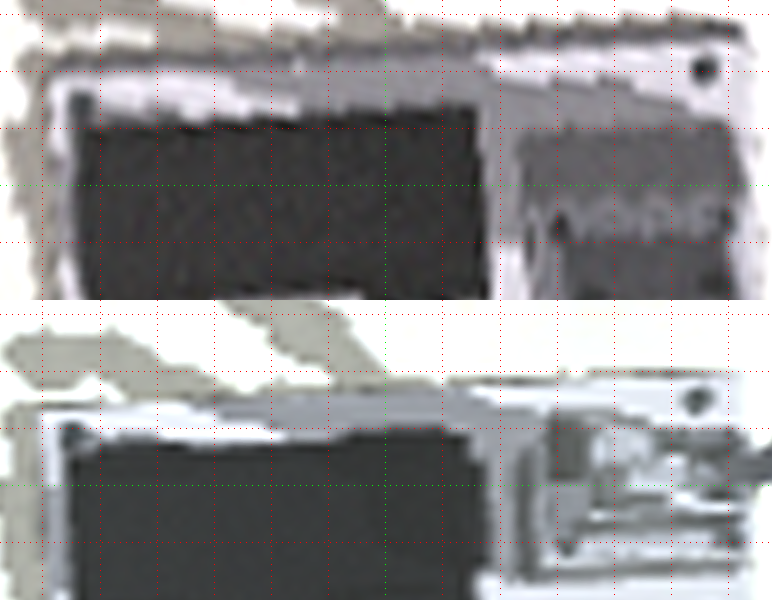

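The gradient fit latches onto shadow edges, so I'll switch to silhouette fits (hood and black nest against dark masks) in both cameras.

```bash
cat > sil.py <<'E'
from fit import *
def box(x0,x1,y0,y1,z0,z1):
    return np.array([[x,y,z] for x in(x0,x1) for y in(y0,y1) for z in(z0,z1)])
def cyl(x0,x1,z,r):
    a=np.linspace(0,2*np.pi,24);return np.array([[x,r*np.cos(t),z+r*np.sin(t)] for x in(x0,x1) for t in a])
def hood_parts(z0=0):
    P=[box(-.06,.06,-.0215,.0215,0,.055),cyl(-.082,-.06,.033,.017)]
    return [p+[0,0,z0] for p in P]
def nest_parts(t,ts):
    a,b=.0612,.0227;P=[box(-a-t,a+ts,-b-t,b+t,.012,.016),box(-a-t,-a,-b-t,b+t,.012,.026),box(a,a+ts,-b-t,b+t,.012,.046)]
    for s in(-1,1):
        for u in(-1,1):
            x=sorted((u*.027,u*a));y=sorted((s*b,s*(b+t)));P.append(box(*x,*y,.012,.026))
    return P
def place(P,p):
    c,s=np.cos(p[2]),np.sin(p[2]);R=np.array([[c,s,0],[-s,c,0],[0,0,1]]);return [q@R+[p[0],p[1],0] for q in P]
def render(c,P,roi,k=8):
    x0,y0,w,h=roi;m=np.zeros((h*k,w*k),np.uint8)
    for q in P:
        u=((proj(c,q)-[x0,y0]+.5)*k-.5)
        cv2.fillConvexPoly(m,cv2.convexHull(np.round(u*16).astype(np.int32)),255,shift=4)
    return cv2.GaussianBlur(cv2.resize(m,(w,h),interpolation=cv2.INTER_AREA).astype(np.float32)/255,(0,0),.6)
def soft(c,roi,lo,hi):
    x,y,w,h=roi;I=c["color"][y:y+h,x:x+w].mean(2);return np.clip((hi-I)/(hi-lo),0,1).astype(np.float32)
def sfit(items,make,p0,step):
    f=lambda p:sum(((render(c,make(p),roi)-m)**2).sum() for c,roi,m in items)
    best=None
    for s in(1,-1,.5):
        x=np.array(p0,float)
        for _ in range(2):
            r=minimize(f,x,method="Nelder-Mead",options=dict(initial_simplex=[x]+[x+s*np.eye(len(x))[i]*step[i] for i in range(len(x))],xatol=1e-5,fatol=.01,maxiter=400));x=r.x
        if best is None or r.fun<best.fun:best=r
    return best.x,best.fun
E
python3 - <<'E'
from sil import *
cs=pickle.load(open("c0.pkl","rb"))
def roi_of(c,p,m,ex=0):
    u=proj(c,[[*p,.02]])[0];return (int(u[0]-m),int(u[1]-m),2*m,2*m)
names=("scene","top")
it=[]
for n,c in zip(names,cs):
    roi=roi_of(c,(.487,.302),30);x,y,w,h=roi
    I=c["color"][y:y+h,x:x+w];J=I.mean(2);print(n,"hood roi pct",np.percentile(J,[2,10,20,30,50,80]).round());
    m=soft(c,roi,72,90);
    lab,L,st,_=cv2.connectedComponentsWithStats((m>.3).astype(np.uint8),8)[0:4]
    u=proj(c,[[.487,.302,.03]])[0]-[x,y];k=L[int(u[1]),int(u[0])];m=m*cv2.dilate((L==k).astype(np.uint8),np.ones((3,3)))
    print("area",m.sum());it.append((c,roi,m))
for S in(it,it[:1],it[1:]):
    r,f=sfit(S,lambda p:place(hood_parts(),p),[.486,.302,np.radians(-112)],[.004,.004,.05]);print("hood",r[:2].round(4),np.degrees(r[2]).round(2),round(f,1))
it=[]
for n,c in zip(names,cs):
    pts=np.vstack([proj(c,q) for q in place([box(-.075,.072,-.045,.045,.01,.04)],[.54,-.045,np.radians(-87)])])
    a=pts.min(0).astype(int)-4;b=pts.max(0).astype(int)+4;roi=(*a,*(b-a));x,y,w,h=roi
    m=soft(c,roi,45,75);L=cv2.connectedComponents((m>.3).astype(np.uint8))[1]
    k=np.bincount(L[L>0]).argmax();m=m*cv2.dilate((L==k).astype(np.uint8),np.ones((3,3)))
    ys,xs=np.nonzero(m>.5);print(n,roi,"area",m.sum(),xs.mean()+x,ys.mean()+y);it.append((c,roi,m))
    cv2.imwrite(f"pics/m_{n}.png",np.hstack([m*255,np.clip(c["color"][y:y+h,x:x+w].mean(2)*1.5,0,255)]).astype(np.uint8))
c=cs[1];x,y=it[1][1][:2];ys,xs=np.nonzero(it[1][2]>.5);w0=atz(c,(xs.mean()+x,ys.mean()+y),.02);print(w0)
for S in(it,it[:1],it[1:]):
    r,f=sfit(S,lambda p:place(nest_parts(p[3],p[4]),p),[w0[0],w0[1],np.radians(-87),.008,.008],[.004,.004,.05,.003,.003]);print("nest",r[:2].round(4),np.degrees(r[2]).round(2),r[3:].round(4),round(f,1))
E
```

```text
scene hood roi pct [ 40.  52.  77.  94. 149. 152.]
area 574.3209
top hood roi pct [ 58.  84. 102. 153. 155. 157.]
area 235.72223
hood [0.4889 0.3062] -113.23 408.1
hood [0.4918 0.3046] -112.34 58.3
hood [0.4882 0.307 ] -113.44 335.5
scene (np.int64(188), np.int64(186), np.int64(57), np.int64(44)) area 713.0111 215.7696629213483 205.4255617977528
top (np.int64(272), np.int64(162), np.int64(56), np.int64(40)) area 871.41486 300.6575342465753 188.074200913242
[ 0.52214487 -0.04404483  0.02      ]
nest [ 0.5224 -0.0441] -87.28 [0.009  0.0091] 56.9
nest [ 0.5226 -0.0452] -87.0 [0.0084 0.0097] 23.4
nest [ 0.5221 -0.0434] -87.32 [0.0093 0.0076] 24.0
```

The nest fit is good: both cameras agree within 2 mm. The hood mask needs a colour threshold in the top view.

```bash
python3 - <<'E'
from sil import *
cs=pickle.load(open("c0.pkl","rb"))
sc,tp=cs
at=lambda c,u:c["color"][int(u[1])-1:int(u[1])+2,int(u[0])-1:int(u[0])+2].mean((0,1)).round()
print("top roof",at(tp,(190,197)),"shadow",at(tp,(161,186)),"table",at(tp,(175,215)))
print("scene roof",at(sc,(313,174)),"shadow",at(sc,(338,190)),"side",at(sc,(310,184)))
it=[]
for c,thr in((sc,None),(tp,None)):
    u=proj(c,[[.487,.302,.03]])[0];x,y=(u-30).astype(int);roi=(x,y,60,60)
    I=c["color"][y:y+60,x:x+60];hue=I[...,0]-I[...,2];J=I.mean(2)
    m=np.clip((hue-2)/6,0,1)*np.clip((130-J)/30,0,1);m=np.maximum(m,np.clip((75-J)/15,0,1)).astype(np.float32)
    L=cv2.connectedComponents((m>.3).astype(np.uint8),connectivity=4)[1];k=L[30,30];m=m*cv2.dilate((L==k).astype(np.uint8),np.ones((3,3)))
    print("area",m.sum());it.append((c,roi,m))
    r=render(c,place(hood_parts(),[.49,.304,np.radians(-112)]),roi);print("model area",r.sum())
for S in(it,it[:1],it[1:]):
    r,f=sfit(S,lambda p:place(hood_parts(),p),[.489,.304,np.radians(-112)],[.004,.004,.05]);print("hood",r[:2].round(4),np.degrees(r[2]).round(2),round(f,1))
E
```

```text
top roof [89. 86. 76.] shadow [101. 106. 104.] table [152. 158. 153.]
scene roof [79. 77. 73.] shadow [90. 94. 97.] side [42. 42. 42.]
area 531.6926
model area 711.6549
area 627.2599
model area 648.54114
hood [0.4893 0.3055] -112.52 105.9
hood [0.4907 0.304 ] -112.4 83.9
hood [0.4893 0.3067] -112.49 15.8
```

```bash
python3 -m creep '[[14.5,-32.2,5,0,0,0,1],[14.5,-32.2,5,0,0,0,1],[14.5,-32.2,5,0,0,0,1],[14.5,-32.2,5,0,0,0,1],[14.5,-32.2,5,0,0,0,1],[14.5,-32.2,5,0,0,0,1],[14.5,-32.2,5,0,0,0,1],[14.5,-32.2,5,0,0,0,1],[14.5,-32.2,5,0,0,0,1],[14.7,-32.2,5,0,0,0,1]]'; python3 -m creep '[[0,0,0,0,0,9,1],[0,0,0,0,0,9,1],[0,0,0,0,0,9,1],[0,0,0,0,0,9,1],[0,0,0,0,0,9,1],[0,0,0,0,0,9,1],[0,0,0,0,0,9,1],[0,0,0,0,0,9,1],[0,0,0,0,0,9,1],[0,0,0,0,0,7.4,1]]'; cat > st.py <<'E'
from h import *
def err(p,yaw):
    s=sense();R=s["ee_rot"];d=np.array(p)-s["tcp_pos"]
    y=np.degrees(np.arctan2(R[1,0],R[0,0]));
    print("t",s["time_s"],"tcp",s["tcp_pos"].round(4),"yaw",y.round(2),"zax",R[:,2].round(4),"F",s["wrist_force"].round(2),"w",round(s["gripper_width"],3),"q6",s["joints"][5].round(1))
    print("tool shift mm",(R.T@d*1000).round(1),"turn z deg",round(-((yaw-y+180)%360-180),2))
E
python3 -c "
from st import *;err([.4895,.306,.010],157.5)"
```

```text
time_s: 2.95
tcp_pos: [0.4907, 0.3055, 0.1726]
ee_rot: [[-0.408, -0.913, 0.0], [-0.913, 0.408, 0.0], [-0.0, -0.0, -1.0]]
wrist_force: [-0.4, 0.2, 0.5]
gripper_width: 1.002
time_s: 4.2
tcp_pos: [0.4899, 0.3065, 0.1726]
ee_rot: [[-0.922, 0.387, 0.0], [0.387, 0.922, 0.0], [-0.0, 0.0, -1.0]]
wrist_force: [-0.1, -0.5, -0.2]
gripper_width: 1.002
t 4.2 tcp [0.4899 0.3065 0.1726] yaw 157.24 zax [ 1.e-04  1.e-04 -1.e+00] F [-0.14 -0.5  -0.17] w 1.002 q6 -70.8
tool shift mm [  0.2  -0.6 162.6] turn z deg -0.26
```

```bash
python3 -m creep '[[0,-0.6,20,0,0,-0.2,1],[0,0,24,0,0,0,1],[0,0,24,0,0,0,1],[0,0,24,0,0,0,1],[0,0,20,0,0,0,1],[0,0,18,0,0,0,1],[0,0,14,0,0,0,1],[0,0,10,0,0,0,1],[0,0,6,0,0,0,1],[0,0,2.5,0,0,0,1]]'; python3 -m creep '[[0,0,0,0,0,0,1],[0,0,0,0,0,0,0],[0,0,0,0,0,0,0],[0,0,0,0,0,0,0],[0,0,0,0,0,0,0],[0,0,0,0,0,0,0],[0,0,0,0,0,0,0],[0,0,0,0,0,0,0],[0,0,0,0,0,0,0],[0,0,0,0,0,0,0]]'; python3 -c "
from st import *;err([.4895,.306,.010],157.5)"
```

```text
time_s: 5.45
tcp_pos: [0.4898, 0.3059, 0.01]
ee_rot: [[-0.925, 0.38, 0.0], [0.38, 0.925, 0.0], [-0.0, 0.0, -1.0]]
wrist_force: [0.4, -0.7, 0.2]
gripper_width: 0.995
time_s: 6.7
tcp_pos: [0.4895, 0.3058, 0.01]
ee_rot: [[-0.925, 0.38, -0.0], [0.38, 0.925, -0.0], [0.0, -0.0, -1.0]]
wrist_force: [-2.4, 0.1, 0.8]
gripper_width: 0.493
t 6.7 tcp [0.4895 0.3058 0.01  ] yaw 157.69 zax [-3.e-04 -1.e-04 -1.e+00] F [-2.39  0.12  0.75] w 0.493 q6 -70.4
tool shift mm [0.  0.2 0. ] turn z deg 0.19
```

```bash
python3 -m creep '[[0,0,-4,0,0,0,0],[0,0,-8,0,0,0,0],[0,0,-9,0,0,-3,0],[0,0,-9,0,0,-3,0],[0,0,-9,0,0,-3,0],[0,0,-9,0,0,-4,0],[0,0,-9,0,0,-4,0],[0,0,-9,0,0,-4,0],[0,0,-7,0,0,-4,0],[0,0,-4,0,0,0,0]]'; python3 -m creep '[[-1,-20,0,0,0,0,0],[-1.6,-36,0,0,0,0,0],[-1.6,-38,0,0,0,0,0],[-1.6,-38,0,0,0,0,0],[-1.6,-38,0,0,0,0,0],[-1.6,-38,0,0,0,0,0],[-1.6,-38,0,0,0,0,0],[-1.6,-38,0,0,0,0,0],[-1.6,-30,0,0,0,0,0],[-1,-17,0,0,0,0,0]]'; python3 - <<'E'
from st import *
err([.5224,-.0441,.087],182.72)
from sil import *
cs=[shoot("scene"),shoot("top")];pickle.dump(cs,open("c1.pkl","wb"))
s=sense();p=s["tcp_pos"];R=s["ee_rot"];hy=np.arctan2(-R[0,1],R[1,1])-np.pi/2
o=[]
for c in cs:
    u=proj(c,[p])[0];i=c["color"].astype(np.uint8).copy();x,y=(u-[35,40]).astype(int)
    k=7;j=cv2.resize(i[y:y+80,x:x+70],None,fx=5.5,fy=5.5,interpolation=cv2.INTER_CUBIC)
    j=np.clip(j*1.5,0,255).astype(np.uint8)
    # predicted hood: rim at tcp z -.010
    for q in place(hood_parts(p[2]-.010),[p[0],p[1],np.arctan2(-R[1,1],-R[0,1])]):
        h=cv2.convexHull(((proj(c,q)-[x,y]+.5)*5.5).astype(np.int32));cv2.polylines(j,[h],True,(0,0,255),1)
    for q in place(nest_parts(.009,.009)[:1],[.5224,-.0441,np.radians(-87.28)]):
        h=cv2.convexHull(((proj(c,q)-[x,y]+.5)*5.5).astype(np.int32));cv2.polylines(j,[h],True,(0,255,0),1)
    o.append(j)
cv2.imwrite("pics/over1.png",np.hstack(o))
E
```

```text
time_s: 7.95
tcp_pos: [0.4897, 0.3058, 0.0876]
ee_rot: [[-0.999, -0.046, 0.0], [-0.046, 0.999, 0.0], [-0.0, 0.0, -1.0]]
wrist_force: [-0.5, -0.3, -2.2]
gripper_width: 0.494
time_s: 9.2
tcp_pos: [0.5191, -0.0261, 0.0868]
ee_rot: [[-0.999, -0.044, -0.001], [-0.044, 0.999, -0.0], [0.001, -0.0, -1.0]]
wrist_force: [0.0, 1.0, -2.3]
gripper_width: 0.489
t 9.2 tcp [ 0.5191 -0.0261  0.0868] yaw -177.47 zax [-1.1e-03 -2.0e-04 -1.0e+00] F [ 0.02  0.97 -2.28] w 0.489 q6 -12.5
tool shift mm [ -2.5 -18.1  -0.2] turn z deg -0.19
```

View pics/over1.png

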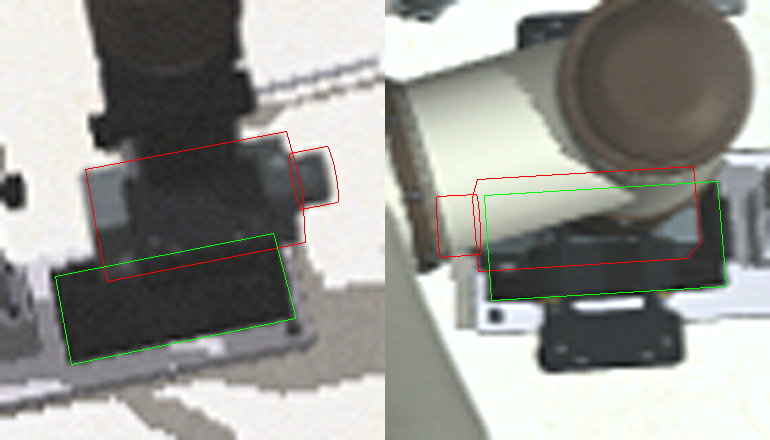

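The top and scene overlays agree with the prediction: the hood is level, within about 1–2 mm of the TCP-based outline, with its entry away from the clamp (scene about 320,180). I'll centre it and start lowering.

```bash
python3 -m creep '[[-0.5,-4,0,0,0,-0.2,0],[-1,-7,0,0,0,0,0],[-0.6,-5,0,0,0,0,0],[-0.4,-2.1,0,0,0,0,0],[0,0,6,0,0,0,0],[0,0,8,0,0,0,0],[0,0,8,0,0,0,0],[0,0,5,0,0,0,0],[0,0,2,0,0,0,0],[0,0,0,0,0,0,0]]'; python3 -m creep '[[0,0,1.5,0,0,0,0],[0,0,1.5,0,0,0,0],[0,0,1.5,0,0,0,0],[0,0,1.5,0,0,0,0],[0,0,1.5,0,0,0,0],[0,0,1.5,0,0,0,0],[0,0,1.5,0,0,0,0],[0,0,1.5,0,0,0,0],[0,0,0,0,0,0,0],[0,0,0,0,0,0,0]]'; python3 - <<'E'
from st import *
err([.5224,-.0441,.026],182.72)
E
```

```text
time_s: 10.75
tcp_pos: [0.5234, -0.042, 0.058]
ee_rot: [[-0.999, -0.051, -0.0], [-0.051, 0.999, -0.0], [0.0, -0.0, -1.0]]
wrist_force: [-0.5, -0.2, -3.4]
gripper_width: 0.491
time_s: 12.0
tcp_pos: [0.5234, -0.042, 0.0461]
ee_rot: [[-0.999, -0.05, 0.0], [-0.05, 0.999, 0.0], [-0.0, 0.0, -1.0]]
wrist_force: [-0.8, -0.5, -3.4]
gripper_width: 0.491
t 12.0 tcp [ 0.5234 -0.042   0.0461] yaw -177.11 zax [ 1.e-04  0.e+00 -1.e+00] F [-0.79 -0.5  -3.43] w 0.491 q6 -10.2
tool shift mm [ 1.1 -2.  20.1] turn z deg 0.17
```

```bash
python3 -m creep '[[0.5,-1,0,0,0,0.2,0],[0.5,-1,0,0,0,0,0],[0,0,1,0,0,0,0],[0,0,1,0,0,0,0],[0,0,1,0,0,0,0],[0,0,1,0,0,0,0],[0,0,1,0,0,0,0],[0,0,1,0,0,0,0],[0,0,0,0,0,0,0],[0,0,0,0,0,0,0]]'; python3 - <<'E'
from st import *
err([.5224,-.0441,.026],182.72)
E
```

```text
time_s: 13.25
tcp_pos: [0.5225, -0.0441, 0.0401]
ee_rot: [[-0.999, -0.047, 0.0], [-0.047, 0.999, -0.0], [-0.0, -0.0, -1.0]]
wrist_force: [-0.0, 0.2, -3.2]
gripper_width: 0.495
t 13.25 tcp [ 0.5225 -0.0441  0.0401] yaw -177.31 zax [ 0. -0. -1.] F [-0.01  0.2  -3.19] w 0.495 q6 -10.2
tool shift mm [ 0.1 -0.  14.1] turn z deg -0.03
```

```bash
python3 -m creep '[[0,0,1,0,0,0,0],[0,0,1,0,0,0,0],[0,0,1,0,0,0,0],[0,0,1,0,0,0,0],[0,0,1,0,0,0,0],[0,0,0.5,0,0,0,0],[0,0,0.5,0,0,0,0],[0,0,0.5,0,0,0,0],[0,0,0,0,0,0,0],[0,0,0,0,0,0,0]]'; python3 - <<'E'
from st import *
err([.5224,-.0441,.026],182.72);print(sense()["moment"])
E
```

```text
time_s: 14.5
tcp_pos: [0.5225, -0.0441, 0.0336]
ee_rot: [[-0.999, -0.047, 0.0], [-0.047, 0.999, -0.0], [-0.0, -0.0, -1.0]]
wrist_force: [1.4, 0.1, -3.1]
gripper_width: 0.492
t 14.5 tcp [ 0.5225 -0.0441  0.0336] yaw -177.31 zax [ 1.e-04 -0.e+00 -1.e+00] F [ 1.37  0.06 -3.06] w 0.492 q6 -10.2
tool shift mm [ 0.1 -0.   7.6] turn z deg -0.03
[-0.00304075 -0.12091149  0.03076679]
```

```bash
python3 -m creep '[[0,0,0.5,0,0,0,0],[0,0,0.5,0,0,0,0],[0,0,0.5,0,0,0,0],[0,0,0.5,0,0,0,0],[0,0,0.5,0,0,0,0],[0,0,0.5,0,0,0,0],[0,0,0.5,0,0,0,0],[0,0,0.5,0,0,0,0],[0,0,0,0,0,0,0],[0,0,0,0,0,0,0]]'; python3 - <<'E'
from st import *
err([.5224,-.0441,.026],182.72);print(sense()["moment"])
E
```

```text
time_s: 15.75
tcp_pos: [0.5221, -0.0442, 0.0294]
ee_rot: [[-0.999, -0.047, -0.001], [-0.047, 0.999, -0.0], [0.001, -0.0, -1.0]]
wrist_force: [-1.8, -0.3, -3.1]
gripper_width: 0.49
t 15.75 tcp [ 0.5221 -0.0442  0.0294] yaw -177.32 zax [-7.e-04 -1.e-04 -1.e+00] F [-1.81 -0.26 -3.14] w 0.49 q6 -10.2
tool shift mm [-0.3  0.   3.4] turn z deg -0.04
[0.04987395 0.44216059 0.08422201]
```

```bash
python3 -m creep '[[0,0,0.5,0,0,0,0],[0,0,0.5,0,0,0,0],[0,0,0.5,0,0,0,0],[0,0,0.5,0,0,0,0],[0,0,0.4,0,0,0,0],[0,0,0.3,0,0,0,0],[0,0,0.3,0,0,0,0],[0,0,0.3,0,0,0,0],[0,0,0,0,0,0,0],[0,0,0,0,0,0,0]]'; python3 - <<'E'
from st import *
err([.5224,-.0441,.026],182.72);print(sense()["moment"])
E
```

```text
time_s: 17.0
tcp_pos: [0.5222, -0.0441, 0.0261]
ee_rot: [[-0.999, -0.047, -0.001], [-0.047, 0.999, -0.0], [0.001, -0.0, -1.0]]
wrist_force: [-4.1, 0.4, -2.2]
gripper_width: 0.496
t 17.0 tcp [ 0.5222 -0.0441  0.0261] yaw -177.31 zax [-7.e-04 -1.e-04 -1.e+00] F [-4.12  0.39 -2.25] w 0.496 q6 -10.2
tool shift mm [-0.3  0.   0.1] turn z deg -0.03
[0.02904545 1.12905006 0.21254938]
```

Now at floor height and just touching. I'll press lightly a little further to confirm it is seated.

```bash
python3 -m creep '[[0,0,0.3,0,0,0,0],[0,0,0.3,0,0,0,0],[0,0,0.2,0,0,0,0],[0,0,0.2,0,0,0,0],[0,0,0,0,0,0,0],[0,0,0,0,0,0,0],[0,0,0,0,0,0,0],[0,0,0,0,0,0,0],[0,0,0,0,0,0,0],[0,0,0,0,0,0,0]]'; python3 - <<'E'
from st import *
err([.5224,-.0441,.026],182.72);print(sense()["moment"])
E
```

```text
time_s: 18.25
tcp_pos: [0.5222, -0.0441, 0.026]
ee_rot: [[-0.999, -0.047, -0.0], [-0.047, 0.999, -0.0], [0.0, -0.0, -1.0]]
wrist_force: [-6.2, 0.1, 4.2]
gripper_width: 0.492
t 18.25 tcp [ 0.5222 -0.0441  0.026 ] yaw -177.3 zax [-4.e-04 -2.e-04 -1.e+00] F [-6.21  0.07  4.16] w 0.492 q6 -10.2
tool shift mm [-0.2  0.   0. ] turn z deg -0.02
[0.13020513 1.81305409 0.14901139]
```

The hood is seated: TCP is at the floor-contact height and the upward reaction is about 7 N. I'll release, rise straight up and look.

```bash
python3 -m creep '[[0,0,-0.3,0,0,0,0.6],[0,0,0,0,0,0,0.7],[0,0,0,0,0,0,0.8],[0,0,0,0,0,0,0.8],[0,0,0,0,0,0,0.8],[0,0,-2,0,0,0,0.8],[0,0,-6,0,0,0,0.8],[0,0,-15,0,0,0,0.8],[0,0,-25,0,0,0,0.8],[0,0,-30,0,0,0,0.8]]'; python3 -m creep '[[0,0,-35,0,0,0,0.4],[0,0,-40,0,0,0,0],[0,0,-40,0,0,0,0],[0,0,-25,0,0,0,0],[0,0,-6,0,0,0,0],[0,0,0,0,0,0,0],[0,0,0,0,0,0,0],[0,0,0,0,0,0,0],[0,0,0,0,0,0,0],[0,0,0,0,0,0,0]]'; python3 - <<'E'
from st import *
from sil import *
err([.5224,-.0441,.026],182.72)
cs=[shoot("scene"),shoot("top")];pickle.dump(cs,open("c2.pkl","wb"))
P=[.5224,-.0441,np.radians(-87.28)]
for n,c in zip(("scene","top"),cs):
    print(n,"grip",[(np.round(r["xy"],1),round(r["p"],2)) for r in find_in(n,"grip")][:3])
    for q in(1.1,1.15,1.2):
        g=place([np.array([[.144+.112*np.cos(q),0,.086+.112*np.sin(q)]])],P)[0];print(q,g.round(4),proj(c,g).round(1))
o=[]
for c in cs:
    u=proj(c,[[.525,-.09,.06]])[0];x,y=(u-[45,40]).astype(int)
    j=cv2.resize(c["color"][y:y+80,x:x+90].astype(np.float32),None,fx=4.4,fy=4.4,interpolation=cv2.INTER_CUBIC);j=np.clip(j*1.5,0,255).astype(np.uint8)
    for q in place(hood_parts(.016),P):
        h=cv2.convexHull(((proj(c,q)-[x,y]+.5)*4.4).astype(np.int32));cv2.polylines(j,[h],True,(0,0,255),1)
    o.append(j)
cv2.imwrite("pics/over2.png",np.hstack(o))
E
```

```text
time_s: 19.5
tcp_pos: [0.5224, -0.0441, 0.1051]
ee_rot: [[-0.999, -0.047, 0.0], [-0.047, 0.999, -0.0], [-0.0, -0.0, -1.0]]
wrist_force: [-0.0, 0.3, 0.4]
gripper_width: 0.805
time_s: 20.75
tcp_pos: [0.5224, -0.0441, 0.2493]
ee_rot: [[-0.999, -0.047, -0.001], [-0.047, 0.999, -0.0], [0.001, -0.0, -1.0]]
wrist_force: [0.1, 0.0, 0.3]
gripper_width: 0.008
t 20.75 tcp [ 0.5224 -0.0441  0.2493] yaw -177.31 zax [-6.e-04 -1.e-04 -1.e+00] F [0.15 0.   0.29] w 0.008 q6 -10.2
tool shift mm [-1.000e-01  0.000e+00  2.233e+02] turn z deg -0.03
scene grip []
1.1 [[ 0.5316 -0.2387  0.1858]] [[147.8 187.7]]
1.15 [[ 0.5314 -0.2336  0.1882]] [[149.3 186.9]]
1.2 [[ 0.5312 -0.2285  0.1904]] [[150.9 186.2]]
top grip [(array([369.3, 176.2]), 0.57)]
1.1 [[ 0.5316 -0.2387  0.1858]] [[373.  174.7]]
1.15 [[ 0.5314 -0.2336  0.1882]] [[371.5 174.6]]
1.2 [[ 0.5312 -0.2285  0.1904]] [[369.9 174.6]]
```

View pics/over2.png

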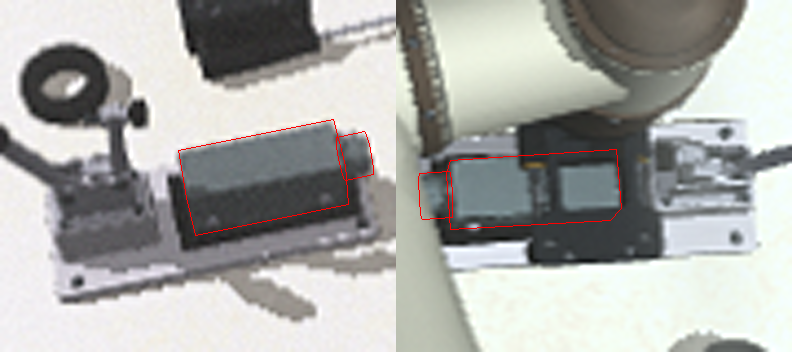

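The hood sits on its predicted seated outline in both views, entry away from the clamp (scene crop about 355,155), clamp still open at about 1.15–1.2 rad. Next, the handle.

```bash
python3 -m creep '[[0,-20,0,0,0,0,0],[0,-30,0,0,0,0,0],[0,-35,0,0,0,0,0],[0,-35,0,0,0,0,0],[0,-20,0,0,0,0,0],[0,0,12,0,0,0,0],[0,0,15,0,0,0,0],[0,0,15,0,0,0,0],[0,0,12,0,0,0,0],[0,0,8,0,0,0,0]]'; python3 -m creep '[[0,-8,0,0,0,0,0],[0,-8,0,0,0,0,0],[0,-7,0,0,0,0,0],[0,-6.7,2.6,0,0,0,0],[0,-6.7,2.6,0,0,0,0],[0,-6.6,2.5,0,0,0,0],[0,-5.9,3.8,0,0,0,0],[0,-5.8,3.8,0,0,0,0],[0,-5.8,3.9,0,0,0,0],[0,0,0,0,0,0,0]]'; python3 - <<'E'
from st import *
from sil import *
err([.5224,-.0441,.026],182.72)
cs=[shoot("scene"),shoot("top")];o=[]
for c in cs:
    u=proj(c,[[.525,-.15,.1]])[0];x,y=(u-[45,40]).astype(int)
    j=cv2.resize(c["color"][y:y+80,x:x+90].astype(np.float32),None,fx=4.4,fy=4.4,interpolation=cv2.INTER_CUBIC);o.append(np.clip(j*1.5,0,255).astype(np.uint8))
cv2.imwrite("pics/push.png",np.hstack(o))
E
```

```text
time_s: 22.4
tcp_pos: [0.5288, -0.1835, 0.1865]
ee_rot: [[-0.999, -0.048, -0.001], [-0.048, 0.999, 0.0], [0.001, 0.0, -1.0]]
wrist_force: [0.2, -0.6, 0.5]
gripper_width: 0.006
time_s: 23.65
tcp_pos: [0.5315, -0.2448, 0.1677]
ee_rot: [[-0.999, -0.046, -0.001], [-0.046, 0.999, 0.0], [0.001, 0.0, -1.0]]
wrist_force: [0.3, 0.4, -0.7]
gripper_width: 0.007
t 23.65 tcp [ 0.5315 -0.2448  0.1677] yaw -177.35 zax [-1.4e-03  2.0e-04 -1.0e+00] F [ 0.34  0.44 -0.65] w 0.007 q6 11.5
tool shift mm [ -0.4 200.8 141.7] turn z deg -0.07
```

View pics/push.png

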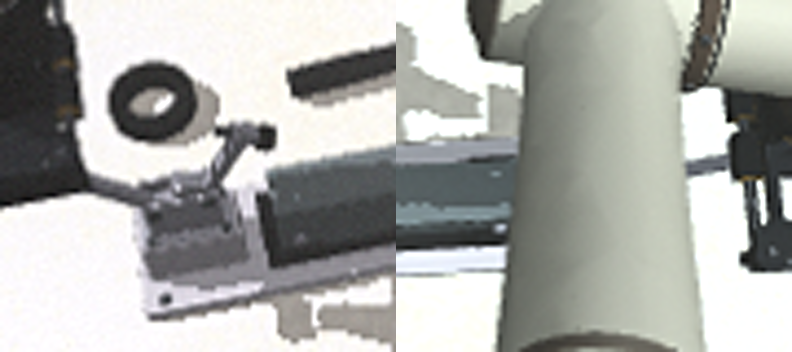

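The handle follows the fingers (at about 80,180 in the scene crop) and the bar is swinging over the hood. I'll continue along the arc.

```bash
python3 -m creep '[[0,-5,4.7,0,0,0,0],[0,-5,4.7,0,0,0,0],[0,-5,4.7,0,0,0,0],[0,-3.9,5.8,0,0,0,0],[0,-3.9,5.8,0,0,0,0],[0,-3.9,5.8,0,0,0,0],[0,-2.7,6.5,0,0,0,0],[0,-2.7,6.5,0,0,0,0],[0,-2.7,6.5,0,0,0,0],[0,0,0,0,0,0,0]]';  python3 -m creep '[[0,-1.4,4,0,0,0,0],[0,-1.3,4,0,0,0,0],[0,-1,4,0,0,0,0],[0,-0.5,4,0,0,0,0],[0,0,3,0,0,0,0],[0,0,1,0,0,0,0],[0,0,1,0,0,0,0],[0,0,1,0,0,0,0],[0,0,0,0,0,0,0],[0,0,0,0,0,0,0]]'; python3 - <<'E'
from st import *
err([.5224,-.0441,.026],182.72)
E
```

```text
time_s: 25.2
tcp_pos: [0.5332, -0.2792, 0.1167]
ee_rot: [[-0.999, -0.047, -0.001], [-0.047, 0.999, 0.0], [0.001, 0.0, -1.0]]
wrist_force: [0.0, -0.1, -1.0]
gripper_width: 0.002
time_s: 26.45
tcp_pos: [0.5337, -0.2834, 0.0964]
ee_rot: [[-0.999, -0.047, 0.0], [-0.047, 0.999, -0.0], [-0.0, -0.0, -1.0]]
wrist_force: [-1.4, 1.7, 5.4]
gripper_width: 0.005
t 26.45 tcp [ 0.5337 -0.2834  0.0964] yaw -177.29 zax [ 3.e-04 -4.e-04 -1.e+00] F [-1.43  1.73  5.43] w 0.005 q6 15.3
tool shift mm [ -0.  239.6  70.3] turn z deg -0.01
```

```bash
python3 -m creep '[[0,0,1,0,0,0,0],[0,0,1,0,0,0,0],[0,0,0.5,0,0,0,0],[0,0,0,0,0,0,0],[0,0,0,0,0,0,0],[0,0,0,0,0,0,0],[0,0,0,0,0,0,0],[0,0,0,0,0,0,0],[0,0,0,0,0,0,0],[0,0,0,0,0,0,0]]'; python3 - <<'E'
from st import *
err([.5224,-.0441,.026],182.72)
E
```

```text
time_s: 27.7
tcp_pos: [0.5337, -0.2834, 0.0962]
ee_rot: [[-0.999, -0.048, 0.001], [-0.048, 0.999, -0.001], [-0.001, -0.001, -1.0]]
wrist_force: [-5.9, 4.6, 15.7]
gripper_width: 0.005
t 27.7 tcp [ 0.5337 -0.2834  0.0962] yaw -177.24 zax [ 8.0e-04 -1.2e-03 -1.0e+00] F [-5.87  4.61 15.72] w 0.005 q6 15.3
tool shift mm [-2.000e-01  2.397e+02  6.990e+01] turn z deg 0.04
```

The handle is hard against its stop: sleeve top at z = 0.096, exactly the q = 0 value, holding at 16 N. I'll back off, move clear and check.

```bash
python3 -m creep '[[0,0,-2,0,0,0,0],[0,0,-3,0,0,0,0],[0,0,-10,0,0,0,0],[0,0,-25,0,0,0,0],[0,0,-30,0,0,0,0],[0,-25,-30,0,0,0,0],[0,-40,-20,0,0,0,0],[0,-40,0,0,0,0,0],[0,-20,0,0,0,0,0],[0,0,0,0,0,0,0]]'; python3 - <<'E'
from st import *
from sil import *
err([.5224,-.0441,.026],182.72)
cs=[shoot("scene"),shoot("top")];o=[];P=[.5224,-.0441,np.radians(-87.28)]
for c in cs:
    u=proj(c,[[.525,-.12,.06]])[0];x,y=(u-[50,40]).astype(int)
    j=cv2.resize(c["color"][y:y+80,x:x+100].astype(np.float32),None,fx=4,fy=4,interpolation=cv2.INTER_CUBIC);j=np.clip(j*1.5,0,255).astype(np.uint8)
    Q=hood_parts(.016)+[box(.216,.296,-.009,.009,.076,.096)]
    for q in place(Q,P):
        h=cv2.convexHull(((proj(c,q)-[x,y]+.5)*4).astype(np.int32));cv2.polylines(j,[h],True,(0,0,255),1)
    o.append(j)
cv2.imwrite("pics/end.png",np.hstack(o))
E
```

```text
time_s: 28.95
tcp_pos: [0.5391, -0.409, 0.2119]
ee_rot: [[-0.999, -0.045, -0.001], [-0.045, 0.999, 0.001], [0.001, 0.001, -1.0]]
wrist_force: [0.7, -0.2, -0.2]
gripper_width: 0.003
t 28.95 tcp [ 0.5391 -0.409   0.2119] yaw -177.41 zax [-1.3e-03  9.0e-04 -1.0e+00] F [ 0.7  -0.16 -0.16] w 0.003 q6 26.1
tool shift mm [  0.  365.1 186.2] turn z deg -0.13
```

View pics/end.png

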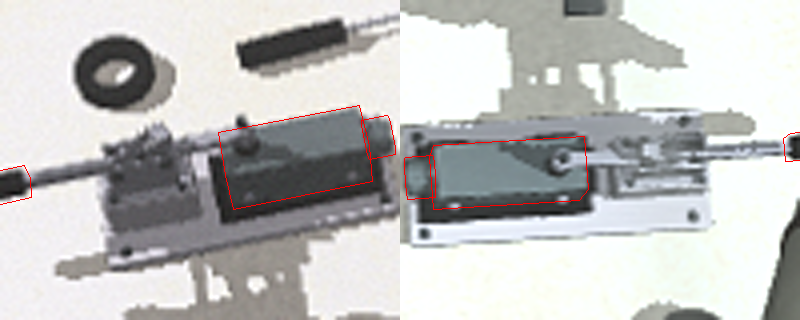

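The hood matches its seated outline. The foot is on the roof at the clamp end (scene crop 243,145; top crop 562,158), the handle is level on its predicted q = 0 outline, and the robot is clear.

```bash
python3 -c "
from station import finish_job;print(finish_job())"
```

```text
the job is handed in; nothing more can be done
None
```

The long grey hood is in the nest with its cable entry away from the clamp. The clamp is shut on it, and I handed the job in at about 29 s of the 53 s allowed. No verdict was reported.

- **Seating:** I lowered the hood in 0.3–1 mm steps. It touched down with the fingers at the height expected for the pocket floor. The floor pushed back with about 7 N, and the rail with about 6 N sideways. I let go only then, with the clamp still open.
- **Clamping:** I pushed the handle down along its arc with the closed fingers. It stopped at the sleeve height expected for fully shut and held there under 16 N.
- **Last pictures:** After backing off, both cameras show the hood on its expected seated outline, to about 1–2 mm. The foot is on the roof and the handle is level. The arm is clear, with wrist force below 1 N.
- **Bystanders:** The arm went near none of them. I did not measure their positions again at the end.
- **Checks that failed or disagreed:**
  - My first edge-based fits of the hood and plate were wrong, so I replaced them with silhouette fits.
  - In those fits the two cameras still differed by about 2 mm on the nest and 3 mm on the hood.
  - The foot's compression could not be measured directly; I infer it from the handle being fully down and the foot resting on the roof.

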